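Two-speed blow-out of a brass valve

ROBOT

A 6-joint arm with a two-finger parallel gripper is mounted at the origin on the work surface. World frame = base frame: x ahead of the robot, y to its left, z up, the work surface at z = 0. Lengths are in mm, angles in rad, forces in N, time in s.
With the tool pointing down it reaches from about 350 to 875 mm from the base axis. Payload 4.2 kg.
Tool frame: the origin (TCP) lies at the very end of the fingers, on their centre line; the grasp point (between the pads) lies 19 mm behind it; z points along the fingers, y is the direction in which the jaws open and shut (so a half turn about z gives the same grasp; the last joint's range is limited). The gripper opens to 85 mm and grips with 20 to 120 N. Pads are 22 mm wide; open, the fingers measure 114 mm over their backs; the gripper's body (76 mm by 85 mm) begins 54 mm behind the grasp point. The pads swing forward as they close: fully open they stand 13 mm farther back than shut.
Start: joints at [1.59, 0.385, 0.008, 0, -1.194, -0.259], TCP at [148.411, 607.102, 231.312] pointing down, gripper open.
Joint ranges: [-3.14, 3.14], [-1.21, 2.06], [-1.07, 1.41], [-3.16, 2.05], [-2.99, -0.16], [-3.1, 3.1]. Speed limits (rad/s): [2.79, 2.79, 3.14, 3.14, 3.14, 3.14].

INTERFACE

Orientations are given as a 3x3 rotation matrix whose columns are the frame's x, y, z axes.
In Python, from rig import arm gives the robot as it stands.
- The arm moves only by the tool servo_tool, never from a script. Its argument "steps" is a list of rows, each a list of 6 numbers: the shift along the tool's x, y, z in cm, then the turn, a rotation vector about the tool's x, y, z in rad. In form: [[dx, dy, dz, ax, ay, az], ...]. A call has 1 to 12 rows; each row is the pose to reach, as a shift and turn from the pose commanded when the call began, along the tool's axes at that moment; what a row does not reach only later rows make up. A row lasts 1/8 s, in which the tool goes at most 62.5 mm and 10.7 degrees, less where a joint would pass 70% of its speed; a pose out of reach is approached as far as the arm can. A call with a gripper value outside its range is refused whole. "gripper" is the opening, from 0 (shut) to 1 (fully open), set as the call begins (left out, the last holds). The fingers move at their own pace and stop on an object; "newtons" is the grip in N (left out, the last holds). Time passes only in rows, so rows that repeat a pose let the fingers close. It gives the time, the measured TCP pose, the force and the opening at its end, in the units of the state.
- arm.read_state(): the state, without advancing time (a new reading comes with each control period).
- arm.grab_frame(name): name is "scene" or "top" or "wrist"; returns the picture (480x640x3 uint8, red, green, blue); there is no depth.
- arm.calibration(name): a dict with "intrinsics" (3x3 intrinsics, pixels), "distortion" ([k1, k2, p1, p2, k3] as OpenCV has them; the pictures are not rectified), "rvec" (rotation vector, rad) and "tvec" (3), from world to camera coordinates, as OpenCV has them. Camera axes: x right, y down, z forward; pixel columns grow to the right and rows downward; lengths in mm; the calibration is good to about 2 mm. A picture is of the moment at which its call begins: read the wrist's pose just before it. calibration takes no time and is no camera call; for the wrist camera it gives the pose at the moment of the call.
- arm.hand_in(): hands the job in, once; it reports no verdict.
The state is a dict: "time": time; "q": joint angles; "joint_vel": joint speeds; "joint_efforts": joint torques, N m; "tool_pos": TCP position; "tcp_rot": TCP orientation; "contact_force": force on the tool from outside, world axes, zero at the start; "ft_torque": the same for the moment, N m; "opening": finger opening in mm.
Only numpy, scipy, OpenCV 4.12 (cv2) and the standard library are available. Lean on these libraries where they do the work, as an engineer would, in place of code of your own. Each camera call takes 0.05 s, during which the arm holds its last target.

TASK

The air gun on the blue swivel stand must blow out the brass valve, not the piston: without squeezing the lever, turn the gun until its nozzle points straight at the middle of the valve. Then squeeze the lever gently up to its first pressure point and keep it there for a good second (low speed), squeeze on past the pressure point to the stop and keep it there for another good second (full blast), and let the lever spring all the way back. Leave the gun aimed at the valve, do not force the lever hard against its stop, and do not shift the valve or the other things on the bench.

Things in the scene. Friction and masses are not known exactly. Their poses are not given: they have to be found in the camera images.
- stand: Blue swivel stand fixed to the bench; origin on the bench under the upright swivel axis. Foot 112 mm in diameter and 10 to 16 mm high, post 24 to 40 mm in diameter; it carries the air gun, whose barrel line is 75 mm above the bench. Does not move.
- gun (a joint): Swivel angle of the air gun on its stand (rad), 0 along the stand's x axis, growing anticlockwise seen from above, stops at -1.2 and 1.2. It stays where it is left: friction of 0.7 N m holds it (about 7 N at the steel barrel turns it).
- squeeze_point (a point): Centre of the gun's red body (130 long, 26 wide, 30 high, mm), on the swivel axis and the barrel line, 75 mm above the bench. Its x axis runs along the barrel to the nozzle, y to the gun's left, where the lever is. Squeeze here, across the gun: one finger on the bare right flank (y = -13 mm), one on the lever's black roller; this does not turn the gun.
- barrel_point (a point): Centre of the bare steel barrel (16 mm in diameter, 85 to 130 mm ahead of the swivel axis), 102 mm ahead of the swivel axis, 75 mm above the bench: a place to take hold of the gun to turn it. x axis along the barrel.
- nozzle_tip (a point): Tip of the dark nozzle, 150 mm ahead of the swivel axis. At the gun's other end is a round gauge, 48 mm in diameter, 97 mm behind the axis, top 90 mm above the bench: its needle lies still until the lever's second stage, and swings into its red marks when the lever is at the stop.
- lever_pad (a point): Centre of the black upright roller (12 mm in diameter, 24 mm high) on the free end of the yellow lever, on the gun's left (+y), level with squeeze_point; the finger presses it. Hinge 60 mm ahead of it. Its outer face is 42 mm from the barrel line released, 34 at the pressure point, 27 at the stop: over roller and right flank 55 mm released, 47 at the pressure point, 40 at the stop.
- lever_low (a joint): First-stage angle of the lever (rad): 0 released, 0.13 at the pressure point, where it stays during the second stage. It springs back. Force at the roller: 2 N to start, 5 N at the pressure point.
- lever_high (a joint): Second-stage angle of the lever (rad), added to the first: 0 until the squeeze at the roller exceeds 9 N (the pressure point), then growing to 0.12 at the stop, where the spring takes 12 N. It springs back. The lever is overloaded above 60 N.
- valve_mid (a point): Centre of the brass four-way valve body at port height, 75 mm above the bench. The valve stands upright, loose, 112 mm high, foot 68 mm in diameter, four side ports reaching 34 mm from its axis. It is 200 to 290 mm from the swivel axis, on one side of the gun's first direction; the piston is on the other side.
- piston_mid (a point): Centre of a loose grey aluminium piston, 72 mm in diameter, 86 mm high, standing upright; not to be blown at or moved.
- tin_mid (a point): Centre of a loose green tin, 68 mm in diameter, 70 mm high. Bystander.
- wrench_grip (a point): Grip of a loose steel wrench lying flat beside the stand, about 180 mm long. Bystander.
- socket_mid (a point): Centre of a loose steel wrench socket, 30 mm in diameter, 42 mm high. Bystander.
Things that resemble listed ones, but are neither listed nor needed, are in the scene too. Of the things shaped like the part that bears valve_mid, the brass one is meant.

How it is judged (in metres and radians):
On the way, in this order (a step that is already met when the one before it is completed fails the run):
1. the gun points at the valve (valve's axis within 15 mm of the barrel's line), lever released (y of valve_mid in the frame of squeeze_point between -0.015 and 0.015 m and x of valve_mid in the frame of squeeze_point above 0.1 m and value of joint lever_low below 0.03 rad and value of joint lever_high below 0.02 rad), for 0.3 s.
2. lever held in the first stage (0.065 rad to the pressure point, second stage not entered) for 0.8 s, gun aimed (y of valve_mid in the frame of squeeze_point between -0.015 and 0.015 m and x of valve_mid in the frame of squeeze_point above 0.1 m and value of joint lever_low above 0.065 rad and value of joint lever_high below 0.02 rad), for 0.8 s.
3. lever held past the pressure point near its stop (second stage over 0.09 rad) for 0.8 s, gun aimed (y of valve_mid in the frame of squeeze_point between -0.015 and 0.015 m and x of valve_mid in the frame of squeeze_point above 0.1 m and value of joint lever_low above 0.1 rad and value of joint lever_high above 0.09 rad), for 0.8 s.
At the end, for the whole second after the job is handed in: lever fully released, gun at rest and still pointing at the valve (the valve's axis within 15 mm of the barrel's line), valve within 15 mm of where it stood (all of step 1 and velocity of joint gun between -0.05 and 0.05 rad/s and distance of valve_mid from where it was at the start of the episode below 0.015 m); the robot touches nothing.
It fails at once if lever squeezed (more than 0.05 rad) while the gun does not point at the valve ((value of joint lever_low above 0.05 rad or value of joint lever_high above 0.02 rad) and not (y of valve_mid in the frame of squeeze_point between -0.015 and 0.015 m and x of valve_mid in the frame of squeeze_point above 0.1 m)).
It fails at once if more than 60 N on the lever (contact force between lever_low and anything else above 60 N).
It fails at once if the valve is moved by more than 15 mm (distance of valve_mid from where it was at the start of the episode above 0.015 m).
It fails at once if the piston, tin, wrench or socket is moved by more than 20 mm (distance of any of piston_mid, tin_mid, wrench_grip, socket_mid from where it was at the start of the episode above 0.02 m).
It also fails if it takes over 48 s, if anything falls off the work surface, if the arm or the gripper's body presses on something with over 40 N, if the wrist force passes 120 N, or if a joint passes its speed limit or range.

## Working session

There is one attempt and no reset: what is moved stays moved. The work goes in short steps, Python scripts to look and compute and a tool call to move; the robot and the scene stay as the last step left them, time stands still between calls to the robot, and variables do not carry over. Pictures are saved under pics/ and viewed, and the job is handed in when it is done.

Besides the shell and the picture viewer there is one more tool, called after "Emit:" by a JSON object that holds its "name" and its "arguments". servo_tool: Moves the arm, as the interface text tells. Its arguments: {"type":"object","properties":{"steps":{"type":"array","items":{"type":"array","items":{"type":"number"}}},"gripper":{"type":"number"},"newtons":{"type":"number"}},"required":["steps"]}

```bash
ls; mkdir -p pics
python3 - <<'E'
from rig import arm
import cv2,json
s=arm.read_state();print(s)
for n in("scene","top"):
    f=arm.grab_frame(n);cv2.imwrite(f"pics/{n}0.png",f[:,:,::-1])
    print(n,arm.calibration(n))
E
```

```text
pics
{'time': 0.0, 'q': array([ 1.58959643e+00,  3.85561019e-01,  6.61447353e-03, -5.18594912e-04,
       -1.19399750e+00, -2.58590594e-01]), 'joint_vel': array([ 0.00157577,  0.00169587,  0.0001004 , -0.00139482,  0.00125376,
        0.00078041]), 'joint_efforts': array([ 3.44057644e-04, -3.92283154e+01,  1.88396269e+01,  4.18603912e+00,
       -4.68648796e-03,  4.55677224e-06]), 'tool_pos': array([148.28015133, 606.54707252, 230.21154155]), 'tcp_rot': array([[ 9.71342314e-01, -2.37684485e-01, -4.41754767e-04],
       [-2.37684881e-01, -9.71339924e-01, -2.15635633e-03],
       [ 8.34384021e-05,  2.19955857e-03, -9.99997577e-01]]), 'contact_force': array([ 0.8366215, -0.3003093,  0.1623735]), 'ft_torque': array([-0.01547936,  0.02287884,  0.02853982]), 'opening': 85.33244527961197}
scene {'intrinsics': array([[489.72242701,   0.        , 325.22070527],
       [  0.        , 489.72242701, 242.02102972],
       [  0.        ,   0.        ,   1.        ]]), 'distortion': array([-0.06260138,  0.        ,  0.        ,  0.        ,  0.        ]), 'rvec': array([ 1.43536209,  2.33639684, -0.7133529 ]), 'tvec': array([ 199.49094025, -422.16967425, 1249.29933794])}
top {'intrinsics': array([[490.05643429,   0.        , 316.0214664 ],
       [  0.        , 490.05643429, 236.90069704],
       [  0.        ,   0.        ,   1.        ]]), 'distortion': array([-0.02728072,  0.        ,  0.        ,  0.        ,  0.        ]), 'rvec': array([ 2.17826895, -2.192209  ,  0.02010757]), 'tvec': array([ 83.80460792, 570.52380134, 871.65241385])}
```

View pics/scene0.png

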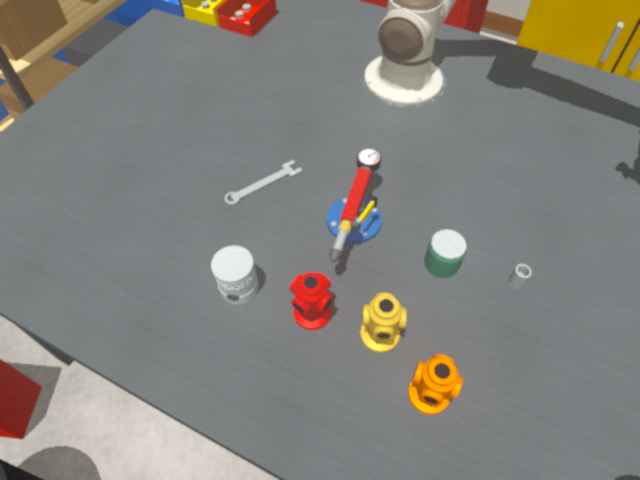

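View pics/top0.png

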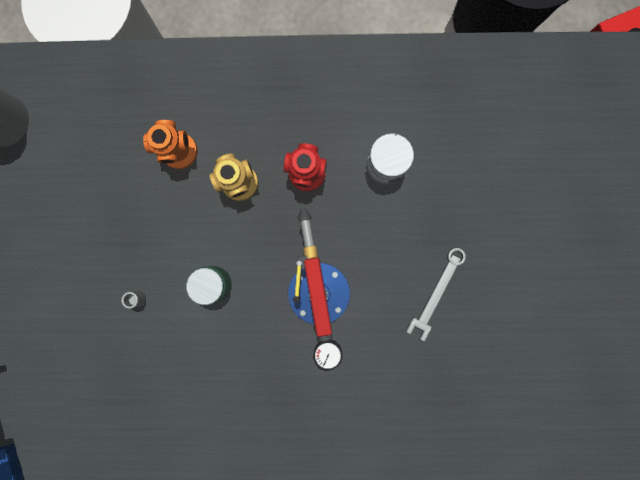

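The valve-shaped candidates in the top view are orange (160,137), yellow-gold (233,175) and red (305,163). The yellow-gold one fits brass; I'll check it in enlarged crops.

Run:
```python
import cv2,numpy as np
t=cv2.imread("pics/top0.png");s=cv2.imread("pics/scene0.png")
a=cv2.resize(t[110:390,130:400],None,fx=2.1,fy=2.1,interpolation=cv2.INTER_CUBIC)
b=cv2.resize(s[140:420,280:480],None,fx=2.1,fy=2.1,interpolation=cv2.INTER_CUBIC)
cv2.imwrite("pics/c_top.png",a);cv2.imwrite("pics/c_scene.png",b)
```

```text
(no output)
```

View pics/c_top.png

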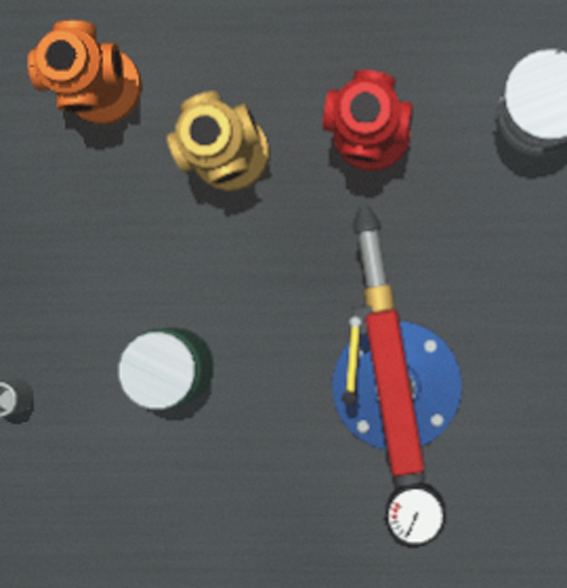

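View pics/c_scene.png

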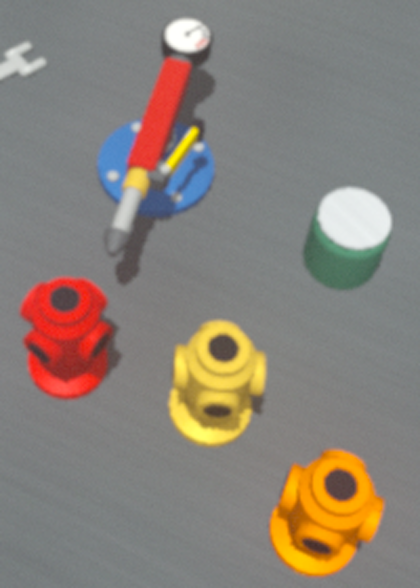

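Gold body at top (227,171) / scene (386,305) is brass-coloured. The others are plainly orange and red, so gold is the valve. The gauge is at top (327,355), the nozzle tip at (304,209), and the stand foot is centred at about (319,293).

```bash
cat > h.py <<'E'
import numpy as np,cv2
from rig import arm
def ray(c,uv):
    K,d=c["intrinsics"],c["distortion"];R=cv2.Rodrigues(c["rvec"])[0]
    p=cv2.undistortPoints(np.array([[uv]],float),K,d)[0,0]
    return -R.T@c["tvec"].ravel(), R.T@np.array([p[0],p[1],1])
def onz(c,uv,z):
    o,v=ray(c,uv);return o+v*(z-o[2])/v[2]
def proj(c,P):
    return cv2.projectPoints(np.array(P,float).reshape(-1,3),c["rvec"],c["tvec"],c["intrinsics"],c["distortion"])[0][:,0]
E
python3 - <<'E'
from h import *
T=arm.calibration("top");S=arm.calibration("scene")
cv=lambda x,y,ox,oy:((x+.5)/2.1-.5+ox,(y+.5)/2.1-.5+oy)
t=lambda x,y,z:onz(T,cv(x,y,130,110),z).round(1)
s=lambda x,y,z:onz(S,cv(x,y,280,140),z).round(1)
print("valve",t(205,129,112),s(223,348,112))
print("gauge",t(415,516,90),s(187,36,90))
print("tip",t(366,208,75),s(114,245,75))
print("foot",t(397,384,12),s(156,165,12))
print("redctr (body top z90) ", t(395,394,90), "tin",t(158,370,70),s(355,217,70))
print("red", t(367,108,112), s(65,299,112))
print("roller",t(350,397,87)); print('lens',T)if 0 else 0
# gold foot colour segmentation refine
E
```

```text
valve [674.7 221.3 112. ] [675.6 224.5 112. ]
gauge [373.3  60.7  90. ] [377.7  64.5  90. ]
tip [615.9  98.5  75. ] [609.8 102.3  75. ]
foot [470.6  75.8  12. ] [474.4  81.3  12. ]
redctr (body top z90)  [468.1  75.7  90. ] tin [486.5 267.8  70. ] [488.  272.9  70. ]
red [689.6  95.5 112. ] [691.8 100.4 112. ]
roller [465.7 111.2  87. ]
```

Emit:
{"name": "servo_tool", "arguments": {"steps": [[53.2,40.0,2.0,0,0,-0.395],[53.2,40.0,2.0,0,0,-0.395],[53.2,40.0,2.0,0,0,-0.395],[53.2,40.0,2.0,0,0,-0.395],[53.2,40.0,2.0,0,0,-0.395],[53.2,40.0,2.0,0,0,-0.395],[53.2,40.0,2.0,0,0,-0.395],[53.2,40.0,2.0,0,0,-0.395],[53.2,40.0,2.0,0,0,-0.395],[53.2,40.0,2.0,0,0,-0.395],[53.2,40.0,2.0,0,0,-0.395],[53.2,40.0,2.0,0,0,-0.395]], "gripper": 1, "newtons": 20}}

```text
time: 1.6
tool_pos: [571.0, 89.8, 210.0]
tcp_rot: [[0.989, 0.15, -0.002], [0.15, -0.989, -0.001], [-0.002, 0.001, -1.0]]
contact_force: [-0.1, 1.0, 0.2]
opening: 85.5
```

Run:
```python
from h import *
s=arm.read_state();print(s["time"],s["tool_pos"],s["tcp_rot"].round(3),s["q"].round(2))
W=arm.calibration("wrist");f=arm.grab_frame("wrist");cv2.imwrite("pics/w1.png",f[:,:,::-1])
d=np.array([np.cos(.155),np.sin(.155)]);a=np.array([469.1,75.7])
for r,z in((102,75),(150,75),(0,90),(-97,90)):
    print(r,proj(W,[*(a+r*d),z]))
print(proj(W,[674.7,221.3,112]))
import pickle;pickle.dump(W,open("w1.pkl","wb"))
```

```text
1.6 [571.01780591  89.8372073  210.04712278] [[ 0.989  0.15  -0.002]
 [ 0.15  -0.989 -0.001]
 [-0.002  0.001 -1.   ]] [ 0.44  0.32 -0.14 -0.   -1.11  1.29]
102 [[310.48166539 236.15672145]]
150 [[310.18019223 173.01428492]]
0 [[310.9630555  362.08843207]]
-97 [[311.44754626 455.09656263]]
[[120.12911664  51.47100125]]
```

View pics/w1.png

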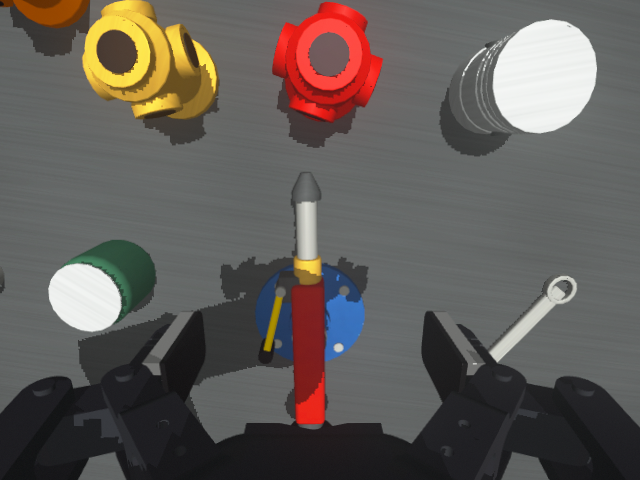

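Run:
```python
from h import *
import pickle;W=pickle.load(open("w1.pkl","rb"))
for n,u,z in(("valve",(117,51),112),("tip",(306.5,172.5),75),("body front",(308.5,285),90),("body rear",(310,422),90),("barrel",(307,235),83),("foot c",(310,313),12)):
    print(n,onz(W,u,z).round(1))
```

```text
valve [674.7 223.2 112. ]
tip [617.3 101.6  75. ]
body front [535.7  87.7  90. ]
body rear [409.5  67.5  90. ]
barrel [572.5  94.4  83. ]
foot c [473.9  77.8  12. ]
```

Emit:
{"name": "servo_tool", "arguments": {"steps": [[0,-0.4,3,0,0,-0.008],[0,-0.4,8,0,0,-0.008],[0,-0.4,12,0,0,-0.008],[0,-0.4,15.3,0,0,-0.008],[0,-0.4,15.3,0,0,-0.008],[0,-0.4,15.3,0,0,-0.008]]}}

```text
time: 2.4
tool_pos: [570.3, 97.2, 59.8]
tcp_rot: [[0.986, 0.164, 0.002], [0.164, -0.986, 0.001], [0.002, -0.0, -1.0]]
contact_force: [0.6, -0.1, 0.2]
opening: 85.5
```

Emit:
{"name": "servo_tool", "arguments": {"steps": [[0,0,0,0,0,0],[0,0,0,0,0,0],[0,0,0,0,0,0],[0,0,0,0,0,0],[0,0,0,0,0,0],[0,0,0,0,0,0]], "gripper": 0.1, "newtons": 20}}

```text
time: 3.15
tool_pos: [569.8, 95.8, 58.8]
tcp_rot: [[0.987, 0.163, 0.0], [0.163, -0.987, -0.0], [0.0, 0.001, -1.0]]
contact_force: [-0.0, -2.5, 3.9]
opening: 15.0
```

Emit:
{"name": "servo_tool", "arguments": {"steps": [[-0.03,-0.77,0,0,0,-0.076],[-0.115,-1.52,0,0,0,-0.151],[-0.26,-2.27,0,0,0,-0.227],[-0.46,-3.01,0,0,0,-0.303],[-0.71,-3.73,0,0,0,-0.378],[-1.02,-4.43,0,0,0,-0.454],[-1.02,-4.43,0,0,0,-0.454],[-1.02,-4.43,0,0,0,-0.454],[-1.02,-4.43,0,0,0,-0.454]]}}

```text
time: 4.28
tool_pos: [552.1, 137.7, 58.8]
tcp_rot: [[0.816, 0.578, -0.001], [0.578, -0.816, -0.001], [-0.001, 0.0, -1.0]]
contact_force: [-1.1, -2.7, 5.4]
opening: 15.2
```

Run:
```python
from h import *
s=arm.read_state();print(s["time"],s["tool_pos"])
for n in("top","wrist"):
    c=arm.calibration(n);f=arm.grab_frame(n)[:,:,::-1]
    if n=="top": f=cv2.resize(f[110:390,130:400],None,fx=2.1,fy=2.1,interpolation=cv2.INTER_CUBIC)
    cv2.imwrite(f"pics/{n}2.png",f)
```

```text
4.275 [552.07853692 137.67399274  58.75154382]
```

View pics/top2.png

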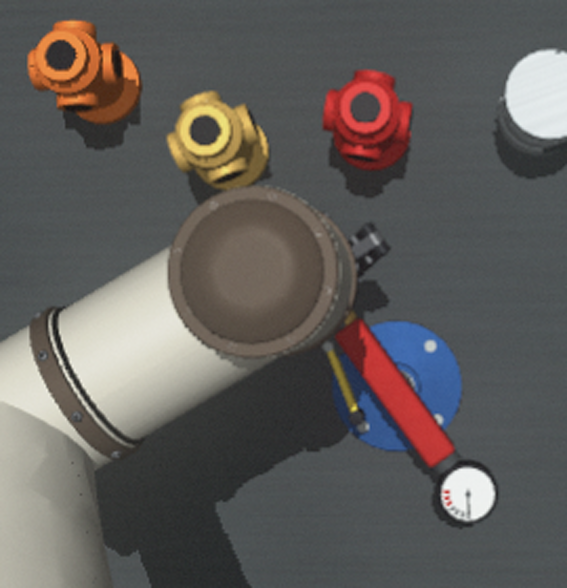

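View pics/wrist2.png

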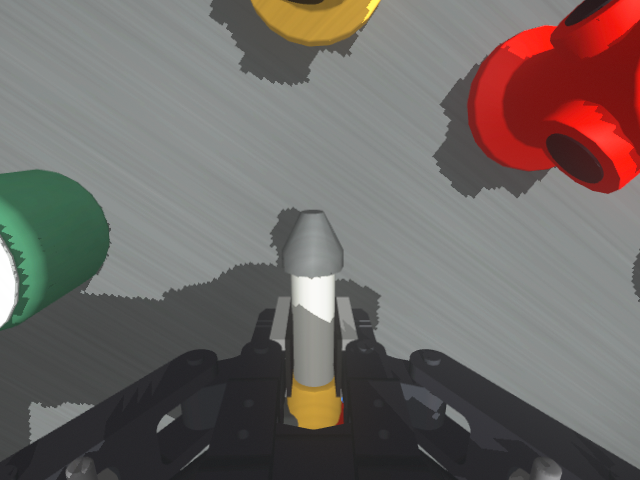

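Run:
```python
from h import *
T=arm.calibration("top")
g=onz(T,((468.5)/2.1-.5+130,(492.5)/2.1-.5+110),90)[:2];g0=np.array([373.3,60.7]);print(g)
m=(g+g0)/2;c=g-g0;L=np.hypot(*c);n=np.array([-c[1],c[0]])/L
for sg in(1,-1):
    a=m+sg*n*np.sqrt(97**2-L*L/4);d=(a-g)/97;v=np.array([674.7,221.3])-a
    print(a,np.arctan2(d[1],d[0]),np.arctan2(v[1],v[0]),"miss",d[0]*v[1]-d[1]*v[0])
```

```text
[391.84828487  19.3171092 ]
[468.63728015  78.58303705] 0.6573092291583398 0.605735425285616 miss -12.921712303154834
[296.51100472   1.43407215] -2.9561707650360822 0.5266047525018771 miss -146.37372931957395
```

Gripper and gun are roughly aligned (gauge now at (468,492) in the crop). I'll release, rise and measure with a clear view.

Emit:
{"name": "servo_tool", "arguments": {"steps": [[0,0,0,0,0,0],[0,0,0,0,0,0],[0,0,0,0,0,0],[0,0,0,0,0,0],[0,0,-3,0,0,0],[-4,0,-8,0,0,0],[-8,0,-13,0,0,0],[-10.2,0,-17,0,0,0],[-10.2,0,-17,0,0,0],[-10.2,0,-17,0,0,0]], "gripper": 1}}

```text
time: 5.62
tool_pos: [468.8, 79.2, 227.9]
tcp_rot: [[0.816, 0.578, -0.0], [0.578, -0.816, 0.0], [-0.0, -0.001, -1.0]]
contact_force: [-0.1, -0.6, -1.0]
opening: 85.3
```

Run:
```python
from h import *
import pickle
s=arm.read_state();print(s["time"],s["tool_pos"],s["tcp_rot"].round(3))
W=arm.calibration("wrist");f=arm.grab_frame("wrist");cv2.imwrite("pics/w3.png",f[:,:,::-1]);pickle.dump(W,open("w3.pkl","wb"))
f=arm.grab_frame("scene")[:,:,::-1]
cv2.imwrite("pics/s3.png",cv2.resize(f[120:420,200:500],None,fx=2,fy=2,interpolation=cv2.INTER_CUBIC))
```

```text
5.625 [468.79558903  79.22152476 227.9190407 ] [[ 0.816  0.578 -0.   ]
 [ 0.578 -0.816  0.   ]
 [-0.    -0.001 -1.   ]]
```

View pics/w3.png

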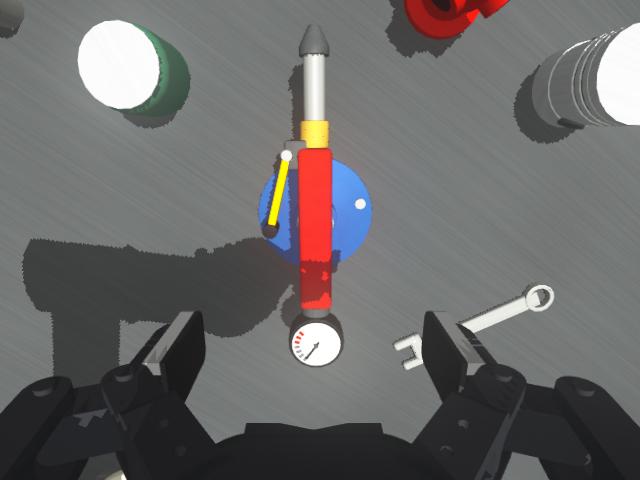

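View pics/s3.png

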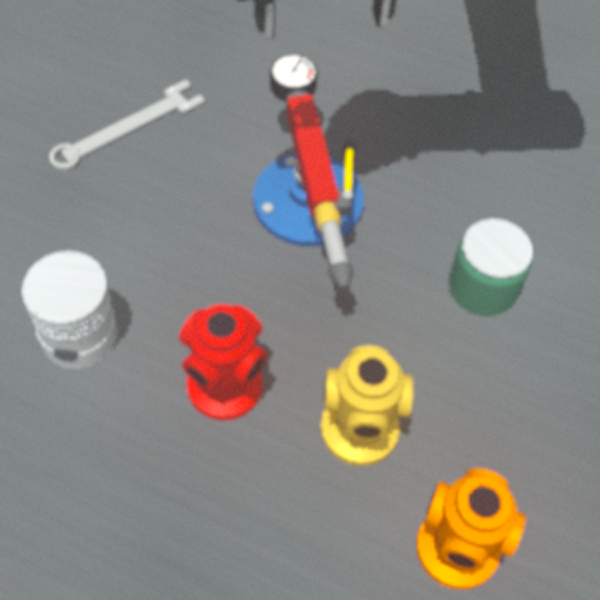

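Run:
```python
from h import *
import pickle;W=pickle.load(open("w3.pkl","rb"));S=arm.calibration("scene")
def rep(n,g,t,v):
    d=t-g;L=np.hypot(*d[:2]);a=g+d*97/247;d=d/L;w=v-a;print(n,g.round(1),t.round(1),"L",L.round(1),"axis",a[:2].round(1),"ang",np.arctan2(d[1],d[0]).round(3),"valve",np.arctan2(w[1],w[0]).round(3),"miss",(d[0]*w[1]-d[1]*w[0]).round(1),np.hypot(*w[:2]).round(0))
rep("wrist",onz(W,(316,344),90),onz(W,(314.2,26),75),np.array([674.7,223.2,112]))
c=lambda x,y:((x+.5)/2-.5+200,(y+.5)/2-.5+120)
rep("scene",onz(S,c(294,72),90),onz(S,c(341,286),75),onz(S,c(372,371),112))
```

```text
wrist [391.6  21.2  90. ] [590.9 165.1  75. ] L 245.9 axis [469.9  77.7] ang 0.626 valve 0.618 miss -2.0 251.0
scene [394.8  24.2  90. ] [593.1 164.2  75. ] L 242.7 axis [472.7  79.1] ang 0.615 valve 0.621 miss 1.4 249.0
```

Wrist and scene views agree that the line passes within about 2 mm of the valve axis (axis near (470,78), valve 250 mm away). Next I'll descend over the squeeze point with the gripper open, its centre 14.5 mm left of the barrel line.

Emit:
{"name": "servo_tool", "arguments": {"steps": [[0.03,-1.28,3,0,0,0],[0.03,-1.28,7,0,0,0],[0.03,-1.28,11,0,0,0],[0.03,-1.28,15,0,0,0],[0.03,-1.28,17.5,0,0,0],[0.03,-1.28,17.5,0,0,0],[0.03,-1.28,17.5,0,0,0]]}}

```text
time: 6.6
tool_pos: [462.5, 90.1, 53.4]
tcp_rot: [[0.815, 0.579, 0.0], [0.579, -0.815, -0.0], [-0.0, 0.0, -1.0]]
contact_force: [1.0, 1.1, 0.5]
opening: 85.3
```

Emit:
{"name": "servo_tool", "arguments": {"steps": [[0,0,0,0,0,0],[0,0,0,0,0,0],[0,0,0,0,0,0],[0,0,0,0,0,0]], "gripper": 0.73, "newtons": 20}}

```text
time: 7.1
tool_pos: [462.1, 89.8, 53.6]
tcp_rot: [[0.816, 0.579, 0.001], [0.579, -0.816, 0.0], [0.001, 0.0, -1.0]]
contact_force: [-0.5, 0.3, -0.9]
opening: 62.2
```

Run:
```python
from h import *
s=arm.read_state();print(s["time"],s["tool_pos"],s["contact_force"],s["opening"])
cv2.imwrite("pics/w4.png",arm.grab_frame("wrist")[:,:,::-1])
```

```text
7.1 [462.06541598  89.8372931   53.60548219] [-0.52616105  0.31954549 -0.85253198] 62.24967045559467
```

View pics/w4.png

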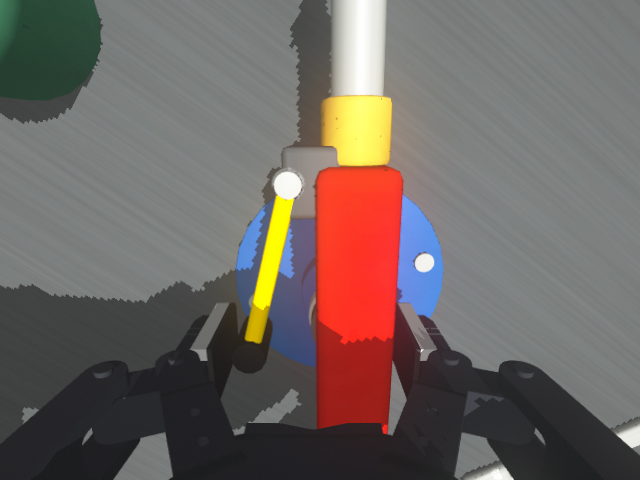

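Emit:
{"name": "servo_tool", "arguments": {"steps": [[0,0.1,0,0,0,0],[0,0.1,0,0,0,0],[0,0.1,0,0,0,0]], "gripper": 0.62}}

```text
time: 7.52
tool_pos: [462.2, 89.0, 53.3]
tcp_rot: [[0.815, 0.579, -0.001], [0.579, -0.815, -0.0], [-0.001, -0.0, -1.0]]
contact_force: [-2.7, 1.1, 2.0]
opening: 53.3
```

Run:
```python
from h import *
s=arm.read_state();print(s["time"],s["tool_pos"],s["contact_force"],s["opening"], s["tcp_rot"].T@s["contact_force"])
cv2.imwrite("pics/w5.png",cv2.resize(arm.grab_frame("wrist")[120:420,160:480,::-1],None,fx=2,fy=2))
```

```text
7.525 [462.16740031  88.97007369  53.30132132] [-2.65138253  1.1044581   2.02858826] 53.321097411169255 [-1.52419875 -2.43581226 -2.02693467]
```

View pics/w5.png

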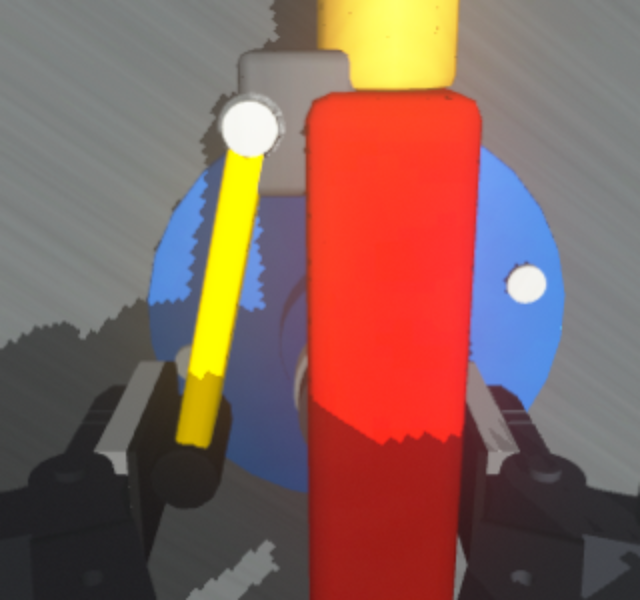

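Emit:
{"name": "servo_tool", "arguments": {"steps": [[0,0.1,0,0,0,0],[0,0.2,0,0,0,0],[0,0.22,0,0,0,0],[0,0.22,0,0,0,0]], "gripper": 0.57}}

```text
time: 8.07
tool_pos: [463.2, 87.3, 53.1]
tcp_rot: [[0.816, 0.578, -0.001], [0.578, -0.816, 0.0], [-0.001, -0.001, -1.0]]
contact_force: [-3.8, 3.2, 3.5]
opening: 48.6
```

Run:
```python
from h import *
s=arm.read_state();print(s["time"],s["tool_pos"],s["opening"], s["tcp_rot"].T@s["contact_force"])
cv2.imwrite("pics/w6.png",cv2.resize(arm.grab_frame("wrist")[120:420,160:480,::-1],None,fx=2,fy=2))
```

```text
8.075 [463.2091133   87.30376861  53.13932493] 48.5827235058968 [-1.26430784 -4.79843183 -3.49220569]
```

View pics/w6.png

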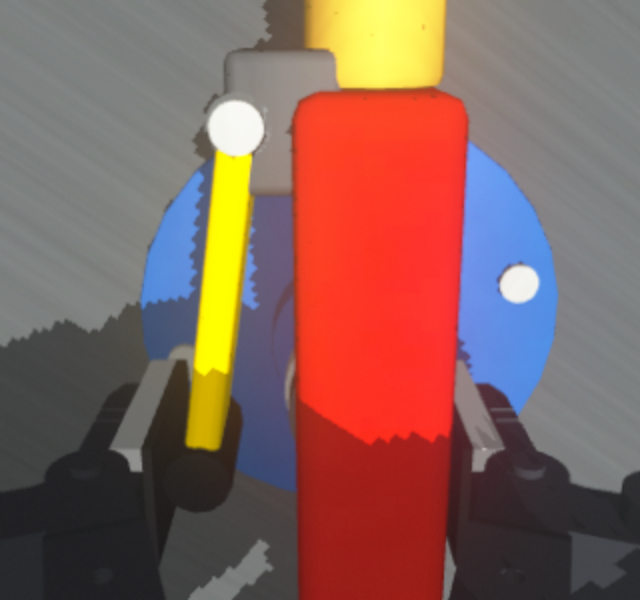

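Net 4.8 N comes from the roller alone, so the lever is close to the pressure point (2 to 5 N in stage one). Hold.

Emit:
{"name": "servo_tool", "arguments": {"steps": [[0,0,0,0,0,0],[0,0,0,0,0,0],[0,0,0,0,0,0],[0,0,0,0,0,0],[0,0,0,0,0,0],[0,0,0,0,0,0],[0,0,0,0,0,0],[0,0,0,0,0,0],[0,0,0,0,0,0],[0,0,0,0,0,0]]}}

```text
time: 9.38
tool_pos: [463.2, 87.3, 53.1]
tcp_rot: [[0.816, 0.578, -0.001], [0.578, -0.816, 0.0], [-0.001, -0.001, -1.0]]
contact_force: [-4.8, 2.1, 4.0]
opening: 49.0
```

Run:
```python
from h import *
s=arm.read_state();print(s["time"],s["tool_pos"],s["opening"], s["tcp_rot"].T@s["contact_force"])
cv2.imwrite("pics/t6.png",cv2.resize(arm.grab_frame("top")[110:390,130:400,::-1],None,fx=2.1,fy=2.1))
```

```text
9.375 [463.19061493  87.30237474  53.13137638] 48.985160125848694 [-2.71223429 -4.55446492 -4.01732016]
```

View pics/t6.png

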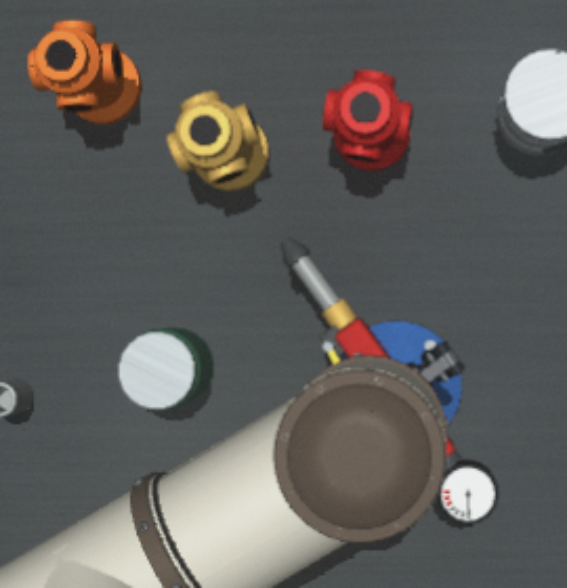

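The gun is still aimed: gauge at (468,492) as before, needle at rest, tip at (292,245) pointing at the gold valve. The first stage has been held for over 1.3 s, so next is the second stage.

Emit:
{"name": "servo_tool", "arguments": {"steps": [[0,0.12,0,0,0,0],[0,0.25,0,0,0,0],[0,0.4,0,0,0,0],[0,0.45,0,0,0,0],[0,0.45,0,0,0,0]], "gripper": 0.45, "newtons": 20}}

```text
time: 10.05
tool_pos: [465.8, 83.2, 54.3]
tcp_rot: [[0.815, 0.58, -0.001], [0.58, -0.815, -0.001], [-0.002, 0.0, -1.0]]
contact_force: [-8.1, 0.5, 13.1]
opening: 39.1
```

Run:
```python
from h import *
s=arm.read_state();print(s["time"],s["tool_pos"],s["opening"], s["tcp_rot"].T@s["contact_force"])
cv2.imwrite("pics/t7.png",cv2.resize(arm.grab_frame("top")[110:390,130:400,::-1],None,fx=2.1,fy=2.1))
cv2.imwrite("pics/w7.png",cv2.resize(arm.grab_frame("wrist")[120:420,160:480,::-1],None,fx=2,fy=2))
```

```text
10.05 [465.78943551  83.2270736   54.28791305] 39.097660472185424 [ -6.28598307  -5.08975218 -13.07996319]
```

View pics/t7.png

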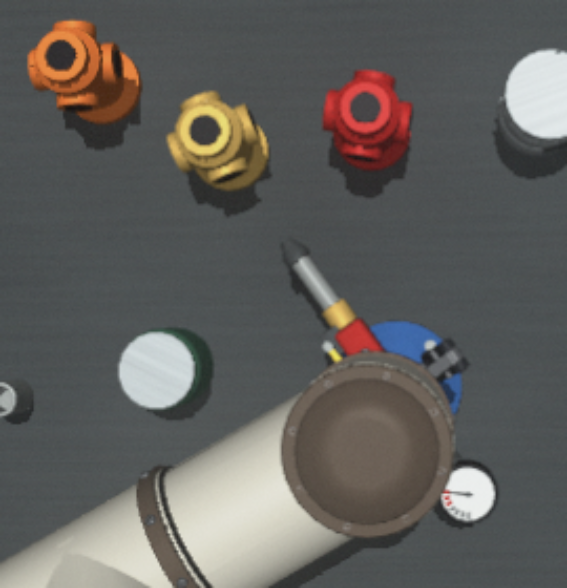

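View pics/w7.png

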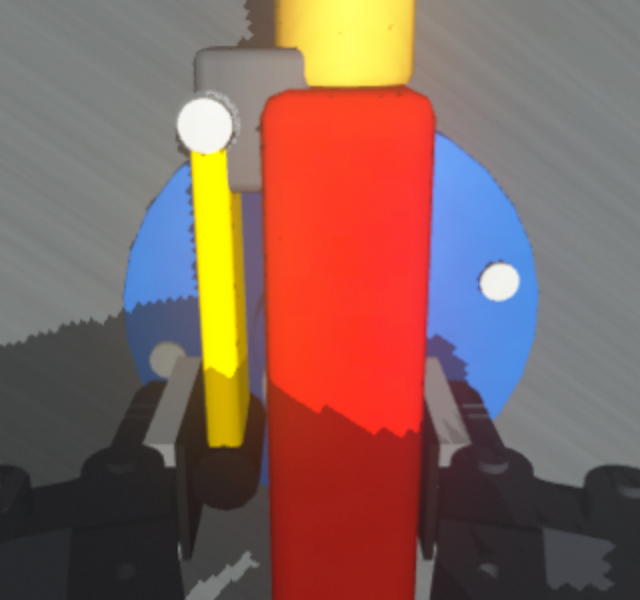

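The needle has swung from straight down to the red marks (crop (450,492)), the opening is 39 mm, and the gun is still aimed. I'll hold.

Emit:
{"name": "servo_tool", "arguments": {"steps": [[0,0.45,0,0,0,0],[0,0,0,0,0,0],[0,0,0,0,0,0],[0,0,0,0,0,0],[0,0,0,0,0,0],[0,0,0,0,0,0],[0,0,0,0,0,0],[0,0,0,0,0,0],[0,0,0,0,0,0]]}}

```text
time: 11.28
tool_pos: [465.6, 83.1, 53.0]
tcp_rot: [[0.816, 0.578, -0.002], [0.578, -0.816, -0.001], [-0.002, -0.001, -1.0]]
contact_force: [-5.1, -0.0, 2.2]
opening: 38.8
```

Run:
```python
from h import *
s=arm.read_state();print(s["time"],s["tool_pos"],s["opening"], s["tcp_rot"].T@s["contact_force"])
cv2.imwrite("pics/t8.png",cv2.resize(arm.grab_frame("top")[110:390,130:400,::-1],None,fx=2.1,fy=2.1))
```

```text
11.275 [465.57461116  83.08490526  52.9637287 ] 38.833838981486814 [-4.16850792 -2.92107924 -2.14735113]
```

View pics/t8.png

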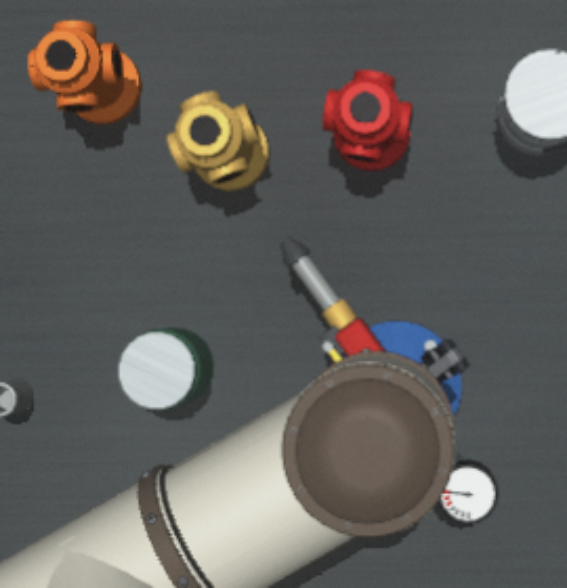

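My first row had a stray 0.45 cm shift for 1/8 s. It caused no visible change, but I'll hold another clean 1.1 s to be safe.

Emit:
{"name": "servo_tool", "arguments": {"steps": [[0,0,0,0,0,0],[0,0,0,0,0,0],[0,0,0,0,0,0],[0,0,0,0,0,0],[0,0,0,0,0,0],[0,0,0,0,0,0],[0,0,0,0,0,0],[0,0,0,0,0,0],[0,0,0,0,0,0]]}}

```text
time: 12.45
tool_pos: [465.6, 83.1, 53.0]
tcp_rot: [[0.816, 0.578, -0.002], [0.578, -0.816, -0.001], [-0.002, -0.001, -1.0]]
contact_force: [-4.7, -0.6, 2.3]
opening: 38.7
```

Emit:
{"name": "servo_tool", "arguments": {"steps": [[0,-0.4,0,0,0,0],[0,-0.75,0,0,0,0],[0,-0.75,0,0,0,0],[0,-0.75,0,0,0,0],[0,-0.75,0,0,0,0],[0,-0.75,0,0,0,0],[0,-0.75,-3,0,0,0],[0,-0.75,-8,0,0,0],[0,-0.75,-13,0,0,0],[0,-0.75,-17,0,0,0],[0,-0.75,-17,0,0,0],[0,-0.75,-17,0,0,0]], "gripper": 1}}

```text
time: 13.95
tool_pos: [461.4, 89.4, 222.6]
tcp_rot: [[0.816, 0.578, -0.001], [0.578, -0.816, -0.0], [-0.001, -0.001, -1.0]]
contact_force: [-0.5, -0.2, -0.1]
opening: 85.0
```

Run:
```python
from h import *
s=arm.read_state();print(s["time"],s["tool_pos"],s["opening"])
cv2.imwrite("pics/w9.png",arm.grab_frame("wrist")[:,:,::-1])
f=arm.grab_frame("scene")[:,:,::-1]
cv2.imwrite("pics/s9.png",cv2.resize(f[120:420,200:500],None,fx=2,fy=2,interpolation=cv2.INTER_CUBIC))
```

```text
13.95 [461.39387711  89.3687603  222.62717565] 84.95367696259581
```

View pics/w9.png

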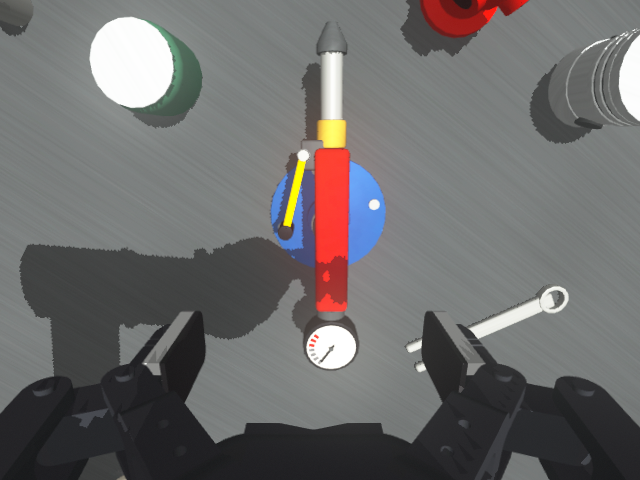

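View pics/s9.png

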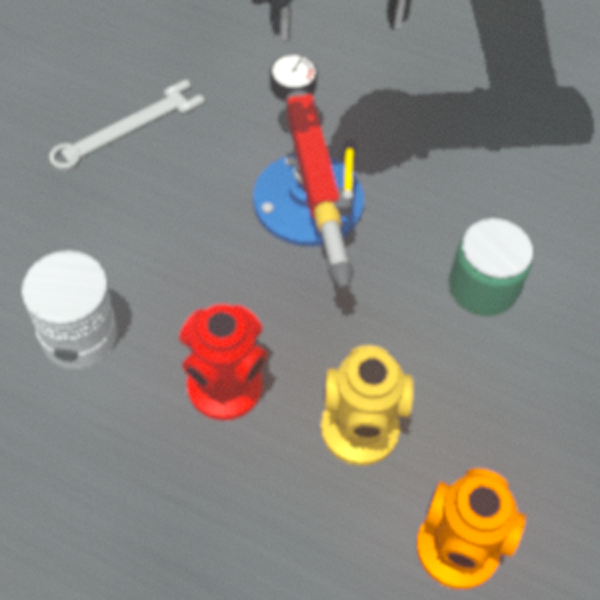

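The lever is back out, the needle is at rest, and the scene image matches the one taken before the squeeze: tip (341,283), valve (372,371), gauge (294,72). The robot is clear, so I'm handing in.

```bash
python3 -c "
from rig import arm
print(arm.hand_in())"
```

```text
the job is handed in; nothing more can be done
None
```

The job is handed in at about 14 s of the allowed 48 s; no verdict was reported, so what follows is from my own checks.

- **Aim:** I turned the gun by its barrel to about 0.62 rad, pointing at the brass (gold) valve. The wrist view puts the barrel line 2.0 mm to one side of the valve axis and the scene view 1.4 mm to the other. A rougher estimate from the gauge in the top view gave 13 mm. I set that one aside because it rests on an ill-conditioned calculation, and the other two agree.
- **First stage:** I held the lever for over 1.3 s at about 4.7 N on the roller. The gauge needle stayed at rest.
- **Second stage:** I held the lever at its stop for over 2 s with a 20 N grip. The needle was in the red marks.
- **Mistake:** one row during the second-stage hold had a stray 4.5 mm sideways shift for 1/8 s. Nothing visibly changed, but I added a clean 1.1 s hold afterwards to be safe.
- **Final check:** the lever has sprung back, the needle is at rest, and the gripper is open and clear of everything. Gun, valve, piston, tin and wrench look exactly as they did before the squeeze; the socket was outside that last crop, and the robot never worked near it.

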